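# Seat and lock the test plug on the junction box

## Task

Press the round test plug that stands proud on the grey junction box fully home, then turn its locking collar clockwise (seen from above) until the line on the collar's ear points at the raised arrow on the box lid. The collar can be turned past the arrow, so stop there or bring it back. Leave the can, the solder reel and the small transformer beside the box where they stand.

Things in the scene. Friction and masses are not known exactly. Their poses are not given: they have to be found in the camera images.
- junction_box: grey die-cast box, 160 x 160 x 45 mm, fixed to the bench. Origin: centre of its underside; z up. The plug stands in the middle of its lid, on a round aluminium flange 12 mm high and 72 mm across
- plug_slide (a joint): how far the plug (with its collar) is pressed down, m: 0 = 12 mm proud, 0.012 = fully home. It is stiff (about 7 N) and stays where it is left. The plug's head is a black cylinder 48 mm across that stands 32 mm above the top of the collar
- collar_turn (a joint): turn of the collar, rad, growing clockwise seen from above: 0 to 0.35 = open (ear by the round dot on the lid, the box's -y side), 1.5 = locked (ear at the arrow, the box's -x side), 1.95 = end stop. A bayonet inside bars it at about 0.4 until the plug is home. It takes about 2 N at the ear and stays where it is left
- plug_top (a point): centre of the flat top of the plug's head, 111 mm above the bench when home
- collar_axis (a point): point on the plug's and collar's vertical axis, at the height of the box lid (45 mm above the bench)
- ear (a point): point on the collar's only ear, 55 mm from the axis, at mid height; 69 mm above the bench when the plug is home. Collar: fluted aluminium ring 72 mm across, 20 mm high. Ear: straight radial bar reaching to 66 mm from the axis, 12 mm wide, 16 mm high, black line along its top; its underside is 16 mm above the lid when home
- lock_mark (a point): tip of the raised arrow (locked mark) on the lid, 72 mm from the axis, 45 mm above the bench; the arrow is 3 mm high and points at the axis
- red_can: red drinks can, 69 mm across, 99 mm high, standing loose behind the box; origin at the centre of its underside
- solder_reel: reel with dark flanges, 55 mm across, 38 mm high, standing loose to the right of the box; origin at the centre of its underside
- small_transformer: small transformer, 37 x 56 x 37 mm, loose behind the box, left of the can; origin at the centre of its underside

How it is judged:
On the way:
1. the plug is pressed home (within 2 mm) while the collar is still open (value of joint plug_slide above 0.01 m and value of joint collar_turn below 0.7 rad), for 0.1 s.
At the end, for the whole second after the job is handed in: the plug is home (within 2 mm) and the collar rests within 0.13 rad (7.5 degrees) of the locked mark (value of joint plug_slide above 0.01 m and value of joint collar_turn between 1.37 and 1.63 rad and velocity of joint collar_turn between -0.05 and 0.05 rad/s); the robot touches nothing.
It fails at once if the red drinks can is moved by more than 30 mm (distance of red_can from where it was at the start of the episode above 0.03 m).
It fails at once if the solder reel is moved by more than 30 mm (distance of solder_reel from where it was at the start of the episode above 0.03 m).
It fails at once if the small transformer is moved by more than 30 mm (distance of small_transformer from where it was at the start of the episode above 0.03 m).
It also fails if it takes over 42 s, if anything falls off the work surface, if the arm or the gripper's body presses on something with over 40 N, if the wrist force passes 120 N, or if a joint passes its speed limit or range.

## Robot

A 6-joint arm with a two-finger parallel gripper is mounted at the origin on a cart in front of the work surface, level with it; the furniture and walls round the work are solid. World frame = base frame: x ahead of the robot, y to its left, z up, the work surface at z = 0. Lengths are in m, angles in rad, forces in N, time in s.
With the tool pointing down it reaches from about 0.375 to 0.9 m from the base axis. Payload 3.1 kg.
Tool frame: the origin (TCP) lies on the centre line of the jaws, within the pads' length; the fingertips stand ahead of it and the grasp point (between the pads) lies 3 mm ahead of it (robot.tip_reach is the z of the fingertips in the tool frame, in m); z points along the fingers, y is the line along which they close (so a half turn about z gives the same grasp; the last joint's range is limited). The gripper opens to 87 mm and grips with 3 to 60 N. Pads are 19 mm wide; open, the fingers measure 117 mm over their backs; the gripper's body (75 mm by 190 mm) begins 51 mm behind the grasp point.
Start: joints at [0.944, 0.527, 1.433, -0, 1.181, -0.178], TCP at [0.271, 0.563, 0.245] pointing down, gripper open.
Joint ranges: [-3.08, 3.08], [-0.75, 2.2], [0.22, 2.44], [-1.43, 4.57], [0, 2.65], [-2.85, 2.85]. Speed limits (rad/s): [2.79, 2.79, 3.14, 3.14, 3.14, 3.14].

## Interface

Orientations are given as a unit quaternion [x, y, z, w].
In Python, from rig import sensors, eyes, ticket, robot gives the robot as it stands.
- The arm moves only by the tool drive_tool, never from a script. Its argument "deltas" is a list that holds one entry, the list of rows, each a list of 6 numbers: the shift along the tool's x, y, z in mm, then the turn, a rotation vector about the tool's x, y, z in rad. A call has 1 to 8 rows; each row shifts and turns the commanded pose from where the row before left it, along the tool's axes as they then stand; what a row does not reach is not made up. A row lasts 1/12 s, in which the tool goes at most 41.7 mm and 7.16 degrees, less where a joint would pass 70% of its speed; a pose out of reach is approached as far as the arm can. A call is refused whole if a number of a shift passes 41.7 or a number of a turn 0.125, either way. A call with a gripper value outside its range is refused whole. "gripper" is the opening in per cent of the stroke, from 0 (shut) to 100 (fully open), set as the call begins (left out, the last holds). The fingers move at their own pace and stop on an object; "squeeze" is the grip in N (left out, the last holds). Time passes only in rows, so rows that do not move let the fingers close. It gives the time, the measured TCP pose, the force, the opening and the grip force at its end, in the units of the state.
- sensors.get_obs(): the state, without advancing time (a new reading comes with each control period).
- eyes.camera(name): name is "scene" or "side" or "wrist"; returns a dict with "img" (480x640x3 uint8, red, green, blue), "fov_y" (degrees; the focal length in pixels is half the picture's height over the tangent of half this angle, whatever the lens; pixels are square), "cx", "cy" (the principal point, pixels), "D" ([k1, k2, p1, p2, k3] as OpenCV has them; the pictures are not rectified), "xyz" and "attitude" of the camera in the world; the wrist camera has in their place "hand_eye" (4x4, takes a point from camera to tool coordinates, whose origin is the TCP and whose axes are the flange's). Camera axes: x right, y up, looking along -z (the intrinsics and any distortion apply to the point x, -y, -z); pixel columns grow to the right and rows downward; lengths in m; the calibration is good to about 2 mm. A picture is of the moment at which its call begins: read the wrist's pose just before it. There is no depth.
- ticket.hand_in(): hands the job in; it is judged then, once.
The state is a dict: "time": time; "q": joint angles; "joint_velocities": joint speeds; "joint_torque": joint torques, N m; "position": TCP position; "tool_rot": TCP orientation; "ft_force": force on the tool from outside, world axes, zero at the start; "moment": the same for the moment, N m; "grip_width": finger opening in m; "grip_force": force on a finger pad.
Only numpy, scipy, OpenCV 4.12 (cv2) and the standard library are available. Lean on these libraries where they do the work, as an engineer would, in place of code of your own. Each camera call takes 0.05 s, during which the arm holds its last target. There are 200 camera calls.

## Working session

There is one attempt and no reset: what is moved stays moved. The work goes in short steps, Python scripts to look and compute and a tool call to move; the robot and the scene stay as the last step left them, time stands still between calls to the robot, and variables do not carry over. Pictures are saved under pics/ and viewed, at most 10 in all, crops included, and the job is handed in when it is done.

Besides the shell and the picture viewer there is one more tool, called after "Emit:" by a JSON object that holds its "name" and its "arguments", one argument or row to a line. drive_tool: Moves the arm, as the interface text tells. Its arguments: {"type":"object","properties":{"deltas":{"type":"array"},"gripper":{"type":"number"},"squeeze":{"type":"number"}},"required":["deltas"]}

```bash
mkdir -p pics; ls
python3 - <<'E'
from rig import sensors, eyes, robot
import cv2,numpy as np
o=sensors.get_obs(); print(o); print(robot.tip_reach)
ims=[]
for n in ["scene","side"]:
    c=eyes.camera(n); np.save(f"{n}.npy",c,allow_pickle=True)
    cv2.imwrite(f"pics/{n}.png",c["img"][:,:,::-1]); print({k:v for k,v in c.items() if k!="img"})
E
```

```text
pics
{'time': 0.0, 'q': array([ 9.43494602e-01,  5.28458423e-01,  1.43389775e+00, -3.14246859e-05,
        1.18136776e+00, -1.78488382e-01]), 'joint_velocities': array([-0.00031739, -0.00150474,  0.0011064 ,  0.00105549, -0.00167335,
       -0.0014641 ]), 'joint_torque': array([ 4.55192840e-04, -4.40038705e+01, -1.76589847e+01,  6.33199629e-02,
        5.81745955e-02, -1.44548021e-04]), 'position': array([0.27075572, 0.56255644, 0.24357777]), 'tool_rot': array([ 2.22521993e-01,  9.74927088e-01, -9.86009308e-04, -4.04452816e-04]), 'ft_force': array([ 0.34994811, -0.42548944, -0.63756854]), 'moment': array([ 0.00930774,  0.01233071, -0.00337238]), 'grip_force': 0.0, 'grip_width': 0.08702851566464513}
0.022
{'fov_y': 54.34429666826906, 'cx': 319.9249327537533, 'cy': 235.96266419161304, 'D': array([-0.09191689,  0.        ,  0.        ,  0.        ,  0.        ]), 'xyz': array([ 0.35631436, -0.50458393,  0.62045282]), 'attitude': array([ 0.42330769, -0.10436276, -0.21628804,  0.87357798])}
{'fov_y': 50.65266008545527, 'cx': 318.9860446052621, 'cy': 239.1841031945217, 'D': array([0.01196834, 0.        , 0.        , 0.        , 0.        ]), 'xyz': array([0.56157199, 0.68008185, 0.65203249]), 'attitude': array([-0.0253486 ,  0.41336741,  0.90733009, -0.0723667 ])}
```

View pics/scene.png

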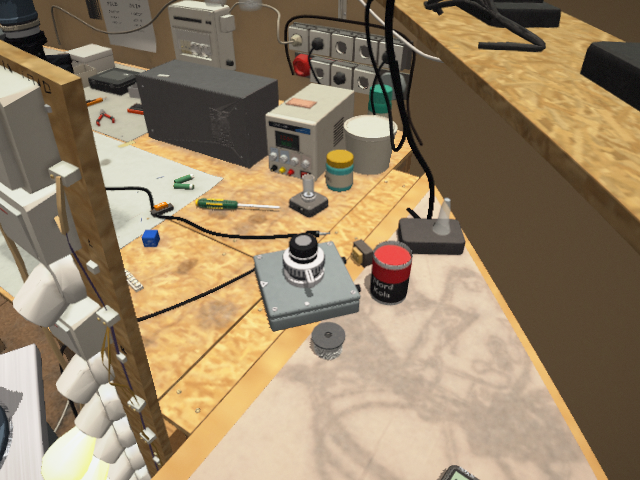

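View pics/side.png

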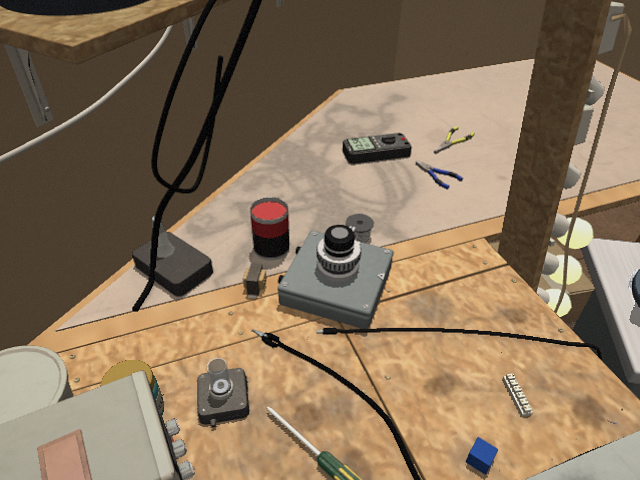

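Scene: plug head at about (303,241), box around (255–358, 235–325), can (391,272), reel (328,340), transformer (361,252). Side: plug head (340,232), can (270,228), reel (360,226), transformer (254,280).

```bash
cat > h.py <<'E'
import numpy as np,cv2
from scipy.spatial.transform import Rotation as R
def ray(c,uv,pose=None):
    f=240/np.tan(np.radians(c["fov_y"]/2)); K=np.array([[f,0,c["cx"]],[0,f,c["cy"]],[0,0,1]])
    p=cv2.undistortPoints(np.array(uv,float).reshape(-1,1,2),K,c["D"]).reshape(-1,2)
    d=np.c_[p[:,0],-p[:,1],-np.ones(len(p))]
    if "xyz" in c: M,o=R.from_quat(c["attitude"]).as_matrix(),c["xyz"]
    else:
        H=c["hand_eye"]; T=R.from_quat(pose["tool_rot"]).as_matrix()
        M=T@H[:3,:3]; o=pose["position"]+T@H[:3,3]
    d=d@M.T; return o,d/np.linalg.norm(d,axis=1)[:,None]
def plane(c,uv,z,pose=None):
    o,d=ray(c,uv,pose); return o+d*((z-o[2])/d[:,2])[:,None]
def tri(o1,d1,o2,d2):
    A=np.array([d1,-d2]).T; s=np.linalg.lstsq(A,o2-o1,rcond=None)[0]
    return (o1+s[0]*d1+o2+s[1]*d2)/2, np.linalg.norm(o1+s[0]*d1-o2-s[1]*d2)
E
python3 - <<'E'
from h import *
s=np.load("scene.npy",allow_pickle=True).item(); e=np.load("side.npy",allow_pickle=True).item()
for n,a,b in [("plug",(303,240),(340,231)),("can",(392,251),(270,209))]:
    print(n,tri(ray(s,[a])[0],ray(s,[a])[1][0],ray(e,[b])[0],ray(e,[b])[1][0]))
a=cv2.resize(s["img"][225:345,235:395],None,fx=5,fy=5,interpolation=2)
b=cv2.resize(e["img"][195:325,245:405],None,fx=5,fy=5,interpolation=2)
cv2.imwrite("pics/s2.png",a[:,:,::-1]);cv2.imwrite("pics/e2.png",b[:600,:,::-1])
E
```

```text
plug (array([0.61714338, 0.05454941, 0.12447349]), np.float64(0.0020326376619150947))
can (array([ 0.75156338, -0.01650874,  0.09886674]), np.float64(0.005044684961747776))
```

View pics/s2.png

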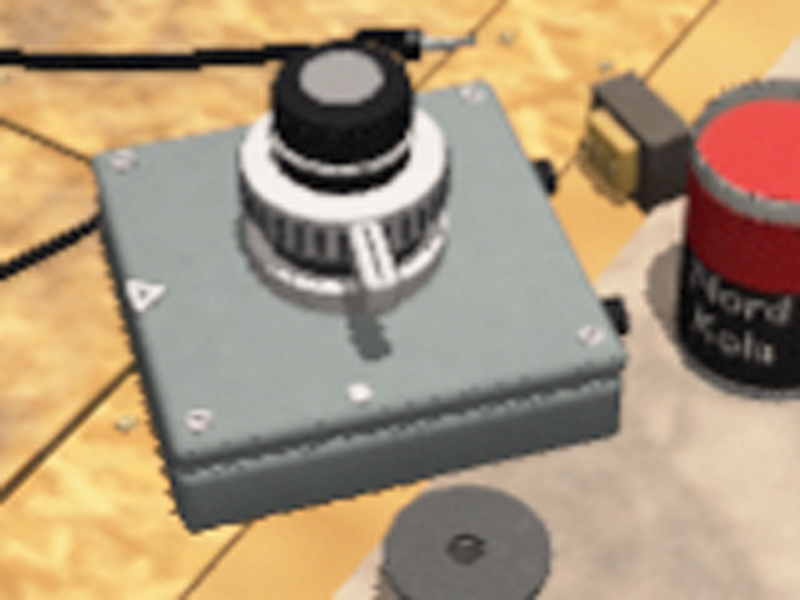

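View pics/e2.png

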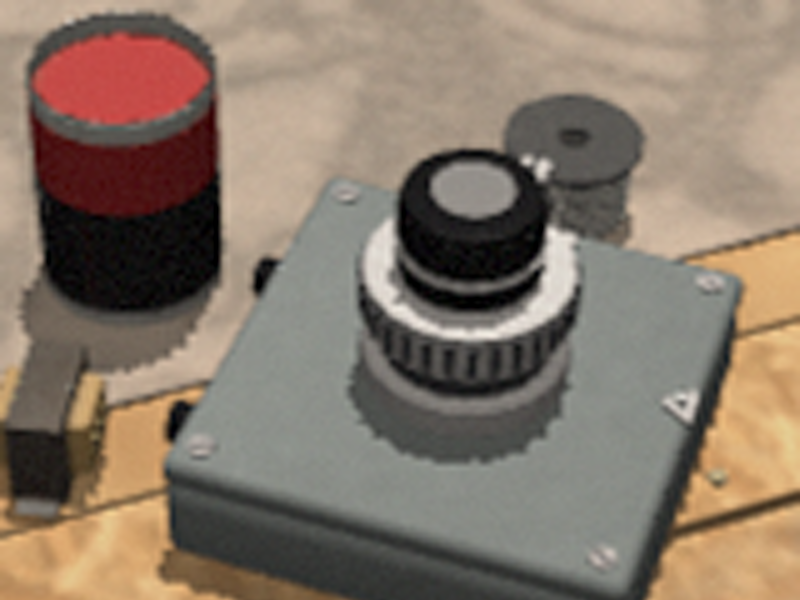

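The crops show screws at scene-crop (122,160), (473,95), (592,334), (199,420); arrow (145,294), dot (360,393), ear line (365,228)→(380,280). The side crop has the grey plug-top disc at (475,190) and the arrow at (682,405).

Run:
```python
from h import *
s=np.load("scene.npy",allow_pickle=True).item(); e=np.load("side.npy",allow_pickle=True).item()
S=lambda l:np.array(l)/5.+[235,225]
E=lambda l:np.array(l)/5.+[245,195]
p=plane(s,S([(122,160),(473,95),(592,334),(199,420),(145,294),(360,393)]),.045); print(p.round(4),p[:4].mean(0))
q=plane(e,E([(345,192),(711,283),(601,557),(202,445),(682,405)]),.045); print(q.round(4),q[:4].mean(0))
print("top",plane(s,S([(341,77)]),.123),plane(e,E([(475,190)]),.123))
print("ear line",plane(s,S([(365,228),(380,280)]),.045+.032+12*.001))
print("can",plane(s,S([(775,150)]),.099),plane(e,E([(122,80)]),.099),"reel",plane(s,S([(466,548)]),.038),plane(e,E([(574,137)]),.038))
print("trafo",plane(s,S([(645,110)]),.037),plane(e,E([(55,385)]),.037))
```

```text
[[ 0.5651  0.1368  0.045 ]
 [ 0.7005  0.1091  0.045 ]
 [ 0.6742 -0.0245  0.045 ]
 [ 0.5379  0.0019  0.045 ]
 [ 0.5451  0.0659  0.045 ]
 [ 0.5908 -0.012   0.045 ]] [0.6194218  0.05580546 0.045     ]
[[ 0.6709 -0.0241  0.045 ]
 [ 0.5347  0.0032  0.045 ]
 [ 0.5625  0.1382  0.045 ]
 [ 0.6969  0.1111  0.045 ]
 [ 0.5412  0.066   0.045 ]] [0.61626459 0.05707576 0.045     ]
top [[0.61885877 0.05525019 0.123     ]] [[0.61570372 0.05830833 0.123     ]]
ear line [[ 0.60826035  0.01724857  0.089     ]
 [ 0.60132756 -0.00749709  0.089     ]]
can [[ 0.745435   -0.02307242  0.099     ]] [[ 0.74869446 -0.00853329  0.099     ]] reel [[ 0.5932957  -0.08220945  0.038     ]] [[ 0.59072209 -0.07919192  0.038     ]]
trafo [[0.76030923 0.07799882 0.037     ]] [[0.75404952 0.08401702 0.037     ]]
```

Run:
```python
from h import *
e=np.load("side.npy",allow_pickle=True).item();s=np.load("scene.npy",allow_pickle=True).item()
print(plane(e,[(505,240),(550,268)],0),plane(s,[(175,480)],0))
```

```text
[[ 0.30573703 -0.11976748  0.        ]
 [ 0.23294193 -0.05236757  0.        ]] [[ 0.31118118 -0.17939377  0.        ]]
```

Emit:
{"name": "drive_tool", "arguments": {
  "deltas": [
    [[-33.2,-19.1,0,0,0,0],[-33.2,-19.1,0,0,0,0],[-33.2,-19.1,0,0,0,0],[-33.2,-19.1,0,0,0,0],[-33.2,-19.1,0,0,0,0],[-33.2,-19.1,0,0,0,0],[-33.2,-19.1,0,0,0,0],[-33.2,-19.1,0,0,0,0]]
  ],
  "gripper": 0
}}

```text
time: 0.77
position: [0.4446, 0.3084, 0.2443]
tool_rot: [0.222, 0.975, -0.0, -0.0]
ft_force: [-0.2, 0.2, 1.2]
grip_width: 0.0414
grip_force: 0.0
```

The plug approach is under way; before going on I check where the wooden post stands relative to the arm.

Run:
```python
from h import *
e=np.load("side.npy",allow_pickle=True).item();s=np.load("scene.npy",allow_pickle=True).item()
def az(c,uv):
    o,d=ray(c,uv); return o[:2],np.arctan2(d[:,1],d[:,0])
E={k:az(e,v) for k,v in {"L":[(540,5),(520,130),(505,235)],"R":[(605,5),(575,140),(552,265)]}.items()}
S={k:az(s,v) for k,v in {"L":[(45,110),(90,300),(130,470)],"R":[(82,80),(125,270),(170,475)]}.items()}
print(E,S)
for i in E:
  for j in S:
    (o1,a),(o2,b)=E[i],S[j]; a=np.median(a);b=np.median(b)
    A=np.array([[np.cos(a),-np.cos(b)],[np.sin(a),-np.sin(b)]]); t=np.linalg.solve(A,o2-o1); print(i,j,o1+t[0]*np.array([np.cos(a),np.sin(a)]))
from rig import eyes
for n in ["scene","side"]:
    c=eyes.camera(n); cv2.imwrite(f"pics/b_{n}.png",c["img"][:,:,::-1])
a,b=[cv2.resize(cv2.imread(f"pics/b_{n}.png"),(400,300)) for n in("scene","side")]
cv2.imwrite("pics/b.png",np.hstack([a,b]))
```

```text
{'L': (array([0.56157199, 0.68008185]), array([-1.81114328, -1.84029154, -1.87685087])), 'R': (array([0.56157199, 0.68008185]), array([-1.90923373, -1.94228573, -1.99385973]))} {'L': (array([ 0.35631436, -0.50458393]), array([1.65525899, 1.71236983, 1.83011948])), 'R': (array([ 0.35631436, -0.50458393]), array([1.57222013, 1.60742441, 1.71715645]))}
L L [ 0.31480133 -0.21331957]
L R [ 0.34202894 -0.1147455 ]
R L [ 0.28767334 -0.02298381]
R R [0.33428225 0.09665579]
```

View pics/b.png

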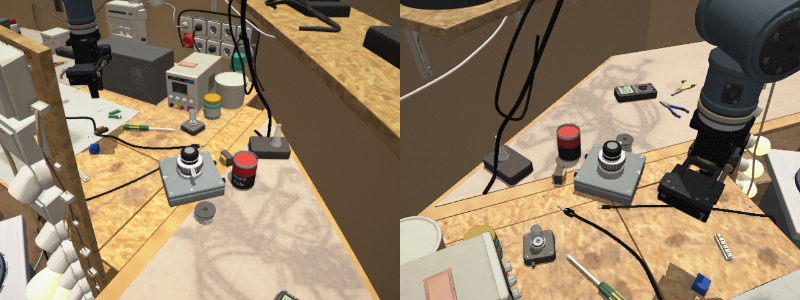

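Run:
```python
from h import *
e=np.load("side.npy",allow_pickle=True).item();s=np.load("scene.npy",allow_pickle=True).item()
for a in [(50,290),(88,375),(85,408),(65,445)]:
  for b in [(595,90),(570,175),(577,232),(550,265),(557,305)]:
    r=tri(ray(s,[a])[0],ray(s,[a])[1][0],ray(e,[b])[0],ray(e,[b])[1][0]); print(a,b,r[0].round(3),r[1].round(3))
a=cv2.resize(s["img"][60:480,0:200],None,fx=1.42,fy=1.42); b=cv2.resize(e["img"][0:330,440:640],None,fx=1.8,fy=1.8)
a=cv2.copyMakeBorder(a,0,max(0,b.shape[0]-a.shape[0]),0,0,0);b=cv2.copyMakeBorder(b,0,max(0,a.shape[0]-b.shape[0]),0,0,0)
cv2.imwrite("pics/post.png",np.hstack([a,b])[:,:,::-1]); print(a.shape,b.shape)
```

```text
(50, 290) (595, 90) [ 0.262 -0.11   0.316] 0.019
(50, 290) (570, 175) [ 0.263 -0.016  0.229] 0.031
(50, 290) (577, 232) [0.249 0.052 0.175] 0.032
(50, 290) (550, 265) [0.261 0.086 0.14 ] 0.074
(50, 290) (557, 305) [0.25  0.132 0.104] 0.072
(88, 375) (595, 90) [ 0.255 -0.185  0.279] 0.063
(88, 375) (570, 175) [ 0.254 -0.1    0.17 ] 0.02
(88, 375) (577, 232) [ 0.236 -0.036  0.1  ] 0.026
(88, 375) (550, 265) [ 0.248 -0.003  0.052] 0.018
(88, 375) (557, 305) [0.234 0.042 0.003] 0.01
(85, 408) (595, 90) [ 0.245 -0.21   0.268] 0.063
(85, 408) (570, 175) [ 0.241 -0.13   0.152] 0.019
(85, 408) (577, 232) [ 0.221 -0.067  0.076] 0.025
(85, 408) (550, 265) [ 0.232 -0.036  0.024] 0.021
(85, 408) (557, 305) [ 0.216  0.009 -0.031] 0.013
(65, 445) (595, 90) [ 0.229 -0.236  0.259] 0.05
(65, 445) (570, 175) [ 0.22  -0.16   0.136] 0.0
(65, 445) (577, 232) [ 0.194 -0.1    0.053] 0.003
(65, 445) (550, 265) [ 0.205 -0.07  -0.002] 0.047
(65, 445) (557, 305) [ 0.185 -0.026 -0.063] 0.041
(596, 284, 3) (596, 360, 3)
```

View pics/post.png

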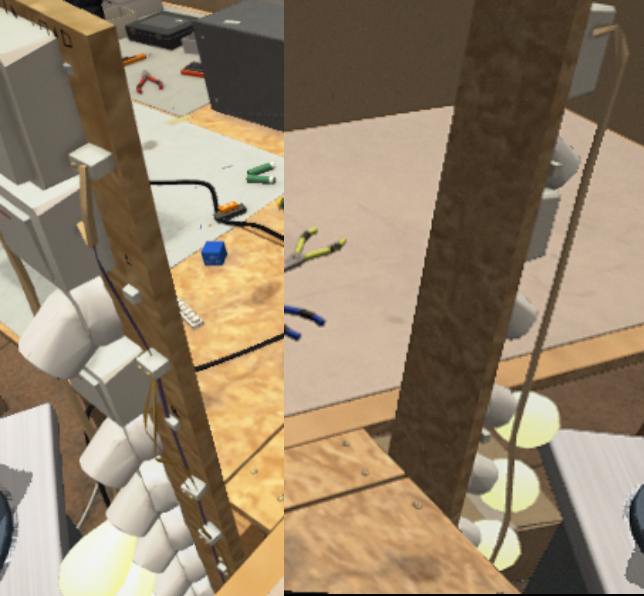

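Run:
```python
from h import *
e=np.load("side.npy",allow_pickle=True).item();s=np.load("scene.npy",allow_pickle=True).item()
def pl(c,uv,y):
    o,d=ray(c,uv); return o+d*((y-o[1])/d[:,1])[:,None]
# matching: board near top corner scene (80,82), and edges in side
for y in (-.05,-.1,-.15,-.2):
    print(y,"scene top/left-bottom,right-bottom",pl(s,[(80,82),(165,460)],y).round(3).tolist(),"side L top, bottom; R top,bottom",pl(e,[(545,0),(503,235),(607,0),(540,285)],y).round(3).tolist())
from rig import sensors; print(sensors.get_obs()["q"])
```

```text
-0.05 scene top/left-bottom,right-bottom [[0.354, -0.05, 0.479], [0.293, -0.05, -0.167]] side L top, bottom; R top,bottom [[0.378, -0.05, 0.458], [0.334, -0.05, 0.068], [0.304, -0.05, 0.462], [0.238, -0.05, -0.044]]
-0.1 scene top/left-bottom,right-bottom [[0.354, -0.1, 0.495], [0.3, -0.1, -0.08]] side L top, bottom; R top,bottom [[0.366, -0.1, 0.445], [0.319, -0.1, 0.028], [0.287, -0.1, 0.449], [0.216, -0.1, -0.091]]
-0.15 scene top/left-bottom,right-bottom [[0.354, -0.15, 0.51], [0.307, -0.15, 0.007]] side L top, bottom; R top,bottom [[0.353, -0.15, 0.431], [0.303, -0.15, -0.012], [0.269, -0.15, 0.436], [0.194, -0.15, -0.139]]
-0.2 scene top/left-bottom,right-bottom [[0.354, -0.2, 0.526], [0.314, -0.2, 0.093]] side L top, bottom; R top,bottom [[0.341, -0.2, 0.418], [0.288, -0.2, -0.052], [0.252, -0.2, 0.423], [0.172, -0.2, -0.187]]
[ 0.39470578  0.4164021   1.6415021  -0.00236026  1.08301077 -0.71975902]
```

Emit:
{"name": "drive_tool", "arguments": {
  "deltas": [
    [[-33.1,-19,0,0,0,0],[-33.1,-19,0,0,0,0],[-33.1,-19,0,0,0,0],[-33.1,-19,0,0,0,0],[-33.1,-19,0,0,0,0],[-33.1,-19,0,0,0,0],[-33.1,-19,0,0,0,0],[-33.1,-19,0,0,0,0]]
  ]
}}

```text
time: 1.53
position: [0.6171, 0.0576, 0.2441]
tool_rot: [0.222, 0.975, 0.0, -0.001]
ft_force: [0.2, 0.9, 0.3]
grip_width: 0.0004
grip_force: 0.0
```

Emit:
{"name": "drive_tool", "arguments": {
  "deltas": [
    [[0,0,0,0,0,0.115],[0,0,0,0,0,0.115],[0,0,0,0,0,0.115],[0,0,0,0,0,0.115],[0,0,0,0,0,0.115],[0,0,0,0,0,0.115],[0,0,0,0,0,0.115],[0,0,0,0,0,0.115]]
  ]
}}

```text
time: 2.2
position: [0.6163, 0.0593, 0.244]
tool_rot: [0.634, 0.773, -0.0, -0.001]
ft_force: [-0.1, 0.5, 0.6]
grip_width: 0.0004
grip_force: 0.0
```

Emit:
{"name": "drive_tool", "arguments": {
  "deltas": [
    [[0,0,0,0,0,0.115],[0,0,0,0,0,0.115],[0,0,0,0,0,0.115],[0,0,0,0,0,0.115],[0,0,0,0,0,0]]
  ]
}}

```text
time: 2.62
position: [0.6163, 0.0593, 0.244]
tool_rot: [0.793, 0.61, -0.0, -0.001]
ft_force: [-0.0, -0.0, 0.3]
grip_width: 0.0005
grip_force: 0.0
```

Run:
```python
from h import *
from rig import sensors,eyes
o=sensors.get_obs(); c=eyes.camera("wrist"); np.save("w1.npy",{"c":c,"o":o},allow_pickle=True)
print(o["position"],o["tool_rot"],o["q"],o["ft_force"],{k:v for k,v in c.items() if k!="img"})
cv2.imwrite("pics/w1.png",c["img"][:,:,::-1])
```

```text
[0.61633384 0.0593069  0.24404686] [ 7.92560859e-01  6.09792511e-01 -3.32380389e-04 -5.17954625e-04] [-8.44608543e-02  5.20565704e-01  1.44762691e+00  3.43009658e-04
  1.17458955e+00  1.74605081e-01] [-0.03036917 -0.00288086  0.25120403] {'fov_y': 68.59747652210014, 'cx': 322.36899668626586, 'cy': 237.39817378645276, 'D': array([-0.02902066,  0.        ,  0.        ,  0.        ,  0.        ]), 'hand_eye': array([[-1.52465400e-04,  9.51811776e-01,  3.06682769e-01,
         8.54343701e-02],
       [ 9.99999531e-01, -1.48076498e-04,  9.56709384e-04,
         4.81072890e-05],
       [ 9.56019768e-04,  3.06682771e-01, -9.51811307e-01,
        -1.41161504e-01],
       [ 0.00000000e+00,  0.00000000e+00,  0.00000000e+00,
         1.00000000e+00]])}
```

View pics/w1.png

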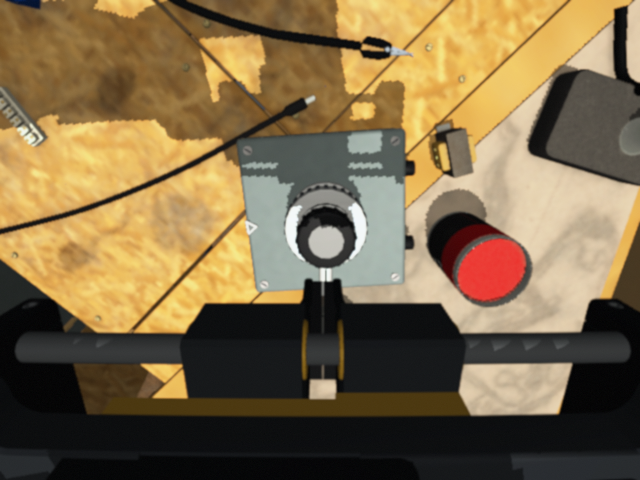

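Wrist view: plug top disc at (326,241), ear line at (326,275) pointing down toward the fingers, arrow at (250,228), screws at (248,150), (395,139), (395,278), (264,285).

Run:
```python
from h import *
w=np.load("w1.npy",allow_pickle=True).item(); c,o=w["c"],w["o"]
print(plane(c,[(326,241)],.123,o)); p=plane(c,[(248,150),(395,139),(395,278),(264,285),(250,228)],.045,o); print(p,p[:4].mean(0))
v=p[1]-p[0]; print(np.degrees(np.arctan2(v[1],v[0])))
v=p[1]-p[2]; print(np.degrees(np.arctan2(v[1],v[0]))-90)
print(plane(c,[(326,268),(325,279)],.089,o))
```

```text
[[0.61822351 0.05672622 0.123     ]]
[[ 5.63992032e-01  1.37799092e-01  4.50000000e-02]
 [ 7.00016930e-01  1.12107864e-01  4.50000000e-02]
 [ 6.72237820e-01 -2.70880561e-02  4.50000000e-02]
 [ 5.35930858e-01  5.40529105e-04  4.50000000e-02]
 [ 5.41588399e-01  6.43936809e-02  4.50000000e-02]] [0.61804441 0.05583986 0.045     ]
-10.695549333324095
-11.28615417047854
[[0.60903872 0.02063411 0.089     ]
 [0.60537716 0.01028335 0.089     ]]
```

Emit:
{"name": "drive_tool", "arguments": {
  "deltas": [
    [[-2.5,2.4,30,0,0,0],[0,0,35,0,0,0],[0,0,25,0,0,0],[0,0,4,0,0,0],[0,0,0,0,0,0]]
  ]
}}

```text
time: 3.08
position: [0.617, 0.0558, 0.1486]
tool_rot: [0.792, 0.611, -0.002, -0.002]
ft_force: [-0.2, -0.4, 0.2]
grip_width: 0.0005
grip_force: 0.0
```

Emit:
{"name": "drive_tool", "arguments": {
  "deltas": [
    [[0,0,4,0,0,0],[0,0,4,0,0,0],[0,0,3,0,0,0],[0,0,3,0,0,0],[0,0,0,0,0,0]]
  ]
}}

```text
time: 3.5
position: [0.6201, 0.0553, 0.1381]
tool_rot: [0.792, 0.61, 0.002, 0.001]
ft_force: [1.4, 0.3, 3.7]
grip_width: 0.0002
grip_force: 1.4
```

Emit:
{"name": "drive_tool", "arguments": {
  "deltas": [
    [[0,0,2,0,0,0],[0,0,2,0,0,0],[0,0,2,0,0,0],[0,0,0,0,0,0],[0,0,0,0,0,0]]
  ]
}}

```text
time: 3.92
position: [0.6202, 0.0553, 0.1333]
tool_rot: [0.792, 0.61, 0.002, 0.002]
ft_force: [-0.4, 1.0, 12.3]
grip_width: 0.0006
grip_force: 6.2
```

Emit:
{"name": "drive_tool", "arguments": {
  "deltas": [
    [[0,0,2,0,0,0],[0,0,2,0,0,0],[0,0,0,0,0,0],[0,0,0,0,0,0]]
  ]
}}

```text
time: 4.25
position: [0.6203, 0.0554, 0.1331]
tool_rot: [0.792, 0.611, 0.002, 0.002]
ft_force: [-6.2, 1.4, 32.0]
grip_width: 0.0009
grip_force: 15.8
```

Emit:
{"name": "drive_tool", "arguments": {
  "deltas": [
    [[0,0,-10,0,0,0],[0,0,-30,0,0,0],[0,0,-25,0,0,0],[-28,-1,0,0,0,0],[-28,-1,0,0,0,0],[0,0,0,0,0,0],[0,0,0,0,0,0]]
  ],
  "gripper": 35
}}

```text
time: 4.83
position: [0.6013, 0.0006, 0.1913]
tool_rot: [0.793, 0.609, -0.001, -0.001]
ft_force: [0.9, -0.3, -0.2]
grip_width: 0.0291
grip_force: 0.0
```

Run:
```python
from h import *
from rig import sensors,eyes
o=sensors.get_obs(); c=eyes.camera("wrist"); np.save("w2.npy",{"c":c,"o":o},allow_pickle=True)
T=R.from_quat(o["tool_rot"]).as_matrix()
t=np.array([.618+.056*np.cos(np.radians(-105.3)),.0563+.056*np.sin(np.radians(-105.3)),.080])
print(o["position"],o["q"],o["ft_force"],"tool delta mm",T.T@(t-o["position"])*1e3,"x ang",np.degrees(np.arctan2(T[1,0],T[0,0])))
cv2.imwrite("pics/w2.png",c["img"][:,:,::-1])
```

```text
[6.01323337e-01 6.00625291e-04 1.91301254e-01] [-1.84665355e-01  5.60064075e-01  1.54480625e+00  1.61918657e-05
  1.03831076e+00  7.57305384e-02] [ 0.90365221 -0.29389928 -0.23452454] tool delta mm [  2.12834492   1.5785041  111.29866631] x ang 75.07994752154325
```

View pics/w2.png

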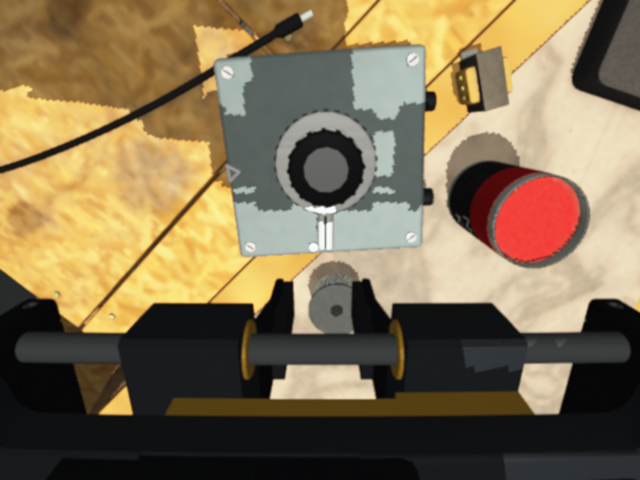

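The plug is home; the ear line runs at (325,215)–(325,248), centred between the open fingers (x≈323), and the can and reel are undisturbed.

Emit:
{"name": "drive_tool", "arguments": {
  "deltas": [
    [[2,1.5,30,0,0,0],[0,0,35,0,0,0],[0,0,25,0,0,0],[0,0,10,0,0,0],[0,0,0,0,0,0]]
  ]
}}

```text
time: 5.3
position: [0.6021, 0.0044, 0.0885]
tool_rot: [0.792, 0.611, -0.002, -0.003]
ft_force: [0.7, -0.1, 0.2]
grip_width: 0.0304
grip_force: 0.0
```

Emit:
{"name": "drive_tool", "arguments": {
  "deltas": [
    [[0,0,6,0,0,0],[0,0,5,0,0,0],[0,0,0,0,0,0]]
  ]
}}

```text
time: 5.55
position: [0.6047, 0.0034, 0.081]
tool_rot: [0.792, 0.61, 0.0, 0.0]
ft_force: [-0.8, 0.4, -0.7]
grip_width: 0.0304
grip_force: 0.0
```

Emit:
{"name": "drive_tool", "arguments": {
  "deltas": [
    [[0,0,0,0,0,0],[0,0,0,0,0,0],[0,0,0,0,0,0],[0,0,0,0,0,0],[0,0,0,0,0,0],[0,0,0,0,0,0]]
  ],
  "gripper": 0,
  "squeeze": 8
}}

```text
time: 6.05
position: [0.6043, 0.0032, 0.0812]
tool_rot: [0.792, 0.61, 0.0, 0.0]
ft_force: [-0.9, -0.1, 4.0]
grip_width: 0.0119
grip_force: 8.0
```

Emit:
{"name": "drive_tool", "arguments": {
  "deltas": [
    [[0.4,-6.6,0,0,0,0.12],[0.4,-6.6,0,0,0,0.12],[0.4,-6.6,0,0,0,0.12],[0.4,-6.6,0,0,0,0.12],[0,0,0,0,0,0]]
  ]
}}

```text
time: 6.47
position: [0.5809, 0.016, 0.0811]
tool_rot: [0.915, 0.404, 0.0, 0.0]
ft_force: [-1.2, -1.7, 2.5]
grip_width: 0.0118
grip_force: 8.0
```

Emit:
{"name": "drive_tool", "arguments": {
  "deltas": [
    [[0.4,-6.6,0,0,0,0.12],[0.4,-6.6,0,0,0,0.12],[0.4,-6.6,0,0,0,0.12],[0.4,-6.6,0,0,0,0.12],[0.4,-6.6,0,0,0,0.12],[0.4,-6.6,0,0,0,0.12],[0.4,-6.6,0,0,0,0.12],[0,0,0,0,0,0]]
  ]
}}

```text
time: 7.13
position: [0.5634, 0.0573, 0.081]
tool_rot: [1.0, -0.003, 0.0, 0.0]
ft_force: [-1.4, -1.5, 5.1]
grip_width: 0.0119
grip_force: 8.1
```

Run:
```python
from h import *
from rig import sensors
o=sensors.get_obs()
T=R.from_quat(o["tool_rot"]).as_matrix(); p=o["position"]
print(p,o["q"],o["ft_force"],"x ang",np.degrees(np.arctan2(T[1,0],T[0,0])),"TCP->axis ang (goal -11.3)",np.degrees(np.arctan2(.0563-p[1],.618-p[0])),np.hypot(.0563-p[1],.618-p[0]))
```

```text
[0.56337234 0.05731501 0.08099926] [-9.58042287e-02  6.85914111e-01  1.70775029e+00 -2.95228728e-04
  7.47499581e-01  1.48109798e+00] [-1.38422663 -1.53325334  5.07292649] x ang -0.3374355799843417 TCP->axis ang (goal -11.3) -1.0644674887707013 0.05463708530021022
```

Emit:
{"name": "drive_tool", "arguments": {
  "deltas": [
    [[0.2,-5,0,0,0,0.092],[0.2,-5,0,0,0,0.092],[0,0,0,0,0,0],[0,0,0,0,0,0]]
  ]
}}

```text
time: 7.47
position: [0.5644, 0.0668, 0.0809]
tool_rot: [0.996, -0.093, 0.0, -0.0]
ft_force: [-1.2, -0.3, 5.9]
grip_width: 0.0115
grip_force: 8.0
```

Emit:
{"name": "drive_tool", "arguments": {
  "deltas": [
    [[0,0,0,0,0,0],[0,0,0,0,0,0],[0,0,0,0,0,0],[0,0,0,0,0,0],[0,0,0,0,0,0]]
  ],
  "gripper": 35
}}

```text
time: 7.88
position: [0.564, 0.0669, 0.0802]
tool_rot: [0.995, -0.095, -0.0, -0.0]
ft_force: [-0.5, -0.1, -0.3]
grip_width: 0.0293
grip_force: 0.0
```

Emit:
{"name": "drive_tool", "arguments": {
  "deltas": [
    [[0,0,-15,0,0,0],[0,0,-35,0,0,0],[0,0,-35,0,0,0],[0,0,-35,0,0,0],[-20,0,-20,0,0,0],[-20,0,0,0,0,0],[0,0,0,0,0,0],[0,0,0,0,0,0]]
  ]
}}

```text
time: 8.55
position: [0.5241, 0.0747, 0.2207]
tool_rot: [0.995, -0.095, 0.0, 0.0]
ft_force: [0.0, -0.3, -0.4]
grip_width: 0.0304
grip_force: 0.0
```

Run:
```python
from h import *
from rig import sensors,eyes
o=sensors.get_obs(); c=eyes.camera("wrist"); np.save("w3.npy",{"c":c,"o":o},allow_pickle=True)
print(o["position"],o["ft_force"])
cv2.imwrite("pics/w3.png",c["img"][:,:,::-1])
```

```text
[0.52409596 0.07470772 0.22074052] [ 0.00488694 -0.30785867 -0.40669253]
```

View pics/w3.png

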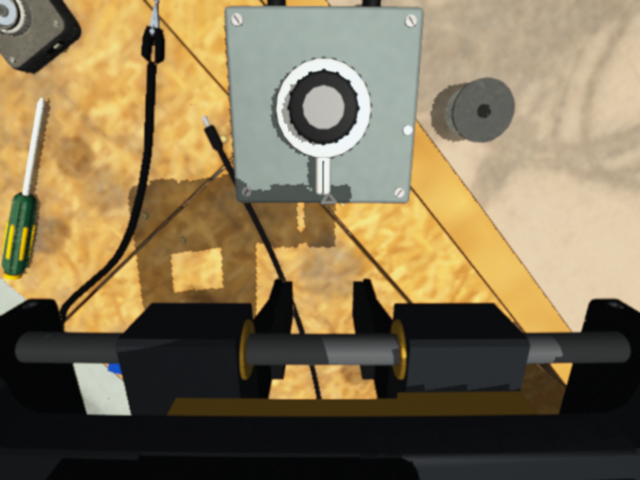

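The ear line runs (323,160)→(323,190), with the arrow just beyond at (328,197); I check the angles at their true heights.

Run:
```python
from h import *
w=np.load("w3.npy",allow_pickle=True).item(); c,o=w["c"],w["o"]
t=plane(c,[(323,107)],.111,o)[0]; ear=plane(c,[(323,162),(323,188)],.077,o); ar=plane(c,[(328,198)],.048,o)[0]
s=plane(c,[(237,20),(411,20),(399,192),(247,192)],.045,o); m=s.mean(0)
an=lambda v:np.degrees(np.arctan2(v[1],v[0]))%360
print(t,m,"ear",an(ear[1]-t),an(ear[1]-m),an(ear[1]-ear[0]),"arrow",an(ar-t),an(ar-m),"box -x",an(s[3]-s[0]),an(s[2]-s[1]),an(s[2]-s[3])+90)
```

```text
[0.61830813 0.05669211 0.111     ] [0.61769312 0.0562868  0.045     ] ear 169.17165399088805 168.68300366768 169.1181582958099 arrow 172.65508829808272 172.28555261824167 box -x 168.8796219042241 168.6935840068287 349.08868859174345
```

The arrow sits at about 172.5° and the ear at 169°, so the collar is about 0.065 rad past the arrow. I re-grip and bring it back.

Emit:
{"name": "drive_tool", "arguments": {
  "deltas": [
    [[20,0,0,0,0,0],[20,0,20,0,0,0],[0,0,35,0,0,0],[0,0,35,0,0,0],[0,0,35,0,0,0],[0,0,15,0,0,0],[0,0,0,0,0,0],[0,0,0,0,0,0]]
  ]
}}

```text
time: 9.27
position: [0.5642, 0.0667, 0.0788]
tool_rot: [0.995, -0.096, -0.001, 0.0]
ft_force: [-0.4, 0.8, 0.6]
grip_width: 0.0304
grip_force: 0.0
```

Emit:
{"name": "drive_tool", "arguments": {
  "deltas": [
    [[0,0,0,0,0,0],[0,0,0,0,0,0],[0,0,0,0,0,0],[0,0,0,0,0,0],[0,0,0,0,0,0],[0,0,0,0,0,0]]
  ],
  "gripper": 0
}}

```text
time: 9.77
position: [0.565, 0.0668, 0.0818]
tool_rot: [0.995, -0.096, 0.001, 0.0]
ft_force: [0.3, -0.0, 5.5]
grip_width: 0.0118
grip_force: 8.0
```

Emit:
{"name": "drive_tool", "arguments": {
  "deltas": [
    [[0,1.8,0,0,0,-0.033],[0,1.8,0,0,0,-0.033],[0,0,0,0,0,0],[0,0,0,0,0,0]]
  ]
}}

```text
time: 10.1
position: [0.5644, 0.0631, 0.0818]
tool_rot: [0.998, -0.063, 0.001, 0.0]
ft_force: [0.1, -0.3, 5.0]
grip_width: 0.0119
grip_force: 8.0
```

Emit:
{"name": "drive_tool", "arguments": {
  "deltas": [
    [[0,0,0,0,0,0],[0,0,0,0,0,0],[0,0,0,0,0,0],[0,0,0,0,0,0],[0,0,0,0,0,0]]
  ],
  "gripper": 35
}}

```text
time: 10.52
position: [0.5632, 0.0635, 0.0803]
tool_rot: [0.998, -0.063, -0.0, -0.0]
ft_force: [-0.5, -0.5, -0.4]
grip_width: 0.0298
grip_force: 0.0
```

Emit:
{"name": "drive_tool", "arguments": {
  "deltas": [
    [[0,0,-15,0,0,0],[0,0,-35,0,0,0],[0,0,-35,0,0,0],[0,0,-35,0,0,0],[-20,0,-20,0,0,0],[-20,0,0,0,0,0],[0,0,0,0,0,0],[0,0,0,0,0,0]]
  ]
}}

```text
time: 11.18
position: [0.523, 0.0686, 0.2207]
tool_rot: [0.998, -0.062, -0.0, -0.0]
ft_force: [0.4, -0.3, 0.1]
grip_width: 0.0305
grip_force: 0.0
```

Run:
```python
from h import *
from rig import sensors,eyes
o=sensors.get_obs(); c=eyes.camera("wrist"); np.save("w4.npy",{"c":c,"o":o},allow_pickle=True)
print(o["position"],o["ft_force"])
cv2.imwrite("pics/w4.png",cv2.resize(c["img"][60:220,230:430],None,fx=3.75,fy=3.75,interpolation=2)[:,:,::-1])
```

```text
[0.52300057 0.06861247 0.22071543] [ 0.38659214 -0.28845818  0.10399474]
```

View pics/w4.png

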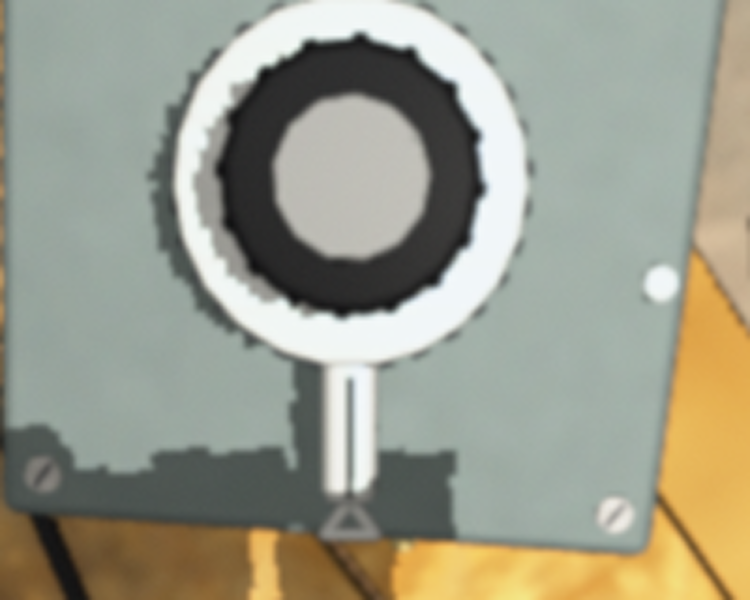

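The crop shows the ear line (350,380–490) pointing straight at the arrow tip (350,500). The plug is home and the gripper is clear.

```bash
python3 -c "
from rig import ticket; print(ticket.hand_in())"
```

```text
the job is handed in; nothing more can be done
None
```

The plug is pressed fully home, the collar's ear line points at the arrow, and the job is handed in at about 11 s; no verdict came back. The arm never went near the can, reel or transformer.

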